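# Mix the tubes on the vortex mixer in touch mode

## Robot

A 6-joint arm with a two-finger parallel gripper is mounted at the origin on a cart in front of the work surface, level with it; the furniture and walls round the work are solid. World frame = base frame: x ahead of the robot, y to its left, z up, the work surface at z = 0. Lengths are in m, angles in rad, forces in N, time in s.
With the tool pointing down it reaches from about 0.375 to 0.9 m from the base axis. Payload 3.1 kg.
Tool frame: the origin (TCP) lies on the centre line of the jaws, within the pads' length; the fingertips stand 22 mm ahead of it and the grasp point (between the pads) lies 3 mm ahead of it; z points along the fingers, y is the line along which they close (so a half turn about z gives the same grasp; the last joint's range is limited). The gripper opens to 85 mm and grips with 20 to 120 N. Pads are 22 mm wide; open, the fingers measure 114 mm over their backs; the gripper's body (76 mm by 85 mm) begins 54 mm behind the grasp point. The pads swing forward as they close: fully open they stand 13 mm farther back than shut.
Start: joints at [1.01, 0.527, 1.433, -0, 1.181, -0.178], TCP at [0.233, 0.58, 0.253] pointing down, gripper open.
Joint ranges: [-3.08, 3.08], [-0.75, 2.2], [0.22, 2.44], [-1.43, 4.57], [0, 2.65], [-2.85, 2.85]. Speed limits (rad/s): [2.79, 2.79, 3.14, 3.14, 3.14, 3.14].

## Interface

Orientations are given as a unit quaternion [x, y, z, w].
In Python, from station import manip gives the robot as it stands.
- The arm moves only by the shell command python3 drive.py 'ROWS' [FORCE]. ROWS is rows parted by semicolons, their numbers by spaces, 1 to 20 of them, each of 5 numbers: dx, dy, dz in m, then a turn about the tool's z in rad, then the opening from 0.0 (shut) to 1.0 (fully open); each row is the pose to reach, as a shift and turn from the pose commanded when the command began, along the tool's axes at that moment; what a row does not reach only later rows make up. A row lasts 1/10 s, in which the tool goes at most 0.05 m and 0.15 rad, less where a joint would pass 70% of its speed; a pose out of reach is approached as far as the arm can. The fingers move at their own pace and stop on an object; FORCE is the grip in N (left out, the last holds). Time passes only in rows, so rows that do not move let the fingers close. It prints the time, the measured TCP pose, the force, the opening and the grip force at its end.
- manip.sense(): the state, without advancing time (a new reading comes with each control period).
- manip.snapshot(name): name is "scene" or "side" or "wrist"; returns a dict with "pixels" (420x560x3 uint8, red, green, blue), "range_z" (420x560 float32, m along the optical axis (not along the pixel's ray), 0 where there is no reading), "fov_y" (degrees; the focal length in pixels is half the picture's height over the tangent of half this angle, whatever the lens; pixels are square), "cx", "cy" (the principal point, pixels), "k1" (the pictures are not rectified: a ray, as slopes to the right and down, at radius r is drawn at 1 + k1 r^2 times it, then the intrinsics apply), "R" (3x3) and "t" (3): a world point X has camera coordinates R X + t; the wrist camera has in their place "hand_eye" (4x4, takes a point from camera to tool coordinates, whose origin is the TCP and whose axes are the flange's). Camera axes: x right, y down, z forward; pixel columns grow to the right and rows downward; lengths in m; the calibration is good to about 2 mm. A picture is of the moment at which its call begins: read the wrist's pose just before it.
- manip.sign_off(): hands the job in; it is judged then, once.
The state is a dict: "t": time; "q": joint angles; "qd": joint speeds; "tau": joint torques, N m; "tcp_pos": TCP position; "tool_rot": TCP orientation; "force": force on the tool from outside, world axes, zero at the start; "ft_torque": the same for the moment, N m; "finger_gap": opening from 0.0 (shut) to 1.0 (fully open); "gripper_force": force on a finger pad.
Only numpy, scipy, OpenCV 4.12 (cv2) and the standard library are available. Lean on these libraries where they do the work, as an engineer would, in place of code of your own. Each camera call takes 0.05 s, during which the arm holds its last target. There are 200 camera calls.

## Task

Set the blue vortex mixer to touch mode by pressing in the upper end of the black rocker switch on its front. Then gently press the white hub in the middle of its tube holder fully down with the fingertips, keep it down for two seconds to mix the tubes, let it spring back up and withdraw. Leave the tubes in the foam and all the other things on the table alone, do not turn the speed knob, and grasp nothing.

Things in the scene. Friction and masses are not known exactly. Their poses are not given: they have to be found in the camera images.
- vortex_mixer: the vortex mixer: blue housing 172 x 118 wide x 103 high, fixed on the table. Origin: centre of its underside. x points from its front (control side) to its back, z up, so y is to the left for one who faces its front. On the front: black rocker switch (y = +28) and round black speed knob (y = -26). On top, on a black rubber cup: the tube holder
- rocker_top (a point): where to press: on the face of the black rocker switch, 7 above its middle. The face is 13 wide, 22 high and about upright at x = -77, y = +28, z = 35 to 57 in the mixer's frame; the pivot axis lies along y, 5.5 behind the middle of the face. It stands at least 1.5 proud of the housing even when pressed in; the front leans back above it
- vortex_mixer_rocker (a joint): rocker switch, rad: +0.14 = lower end in, upper end out (off, as found); -0.14 = upper end in (touch mode). It does not snap: friction keeps it wherever it is left, so push it to its stop. About 3 N at rocker_top along the mixer's +x moves it; that point travels 2 in all. Pressing at or below the middle (z = 46) leaves it off
- knob_rim (a point): a point on the rim of the black speed knob, which is 30 in diameter and protrudes 10 from the front, with its axis at y = -26, z = 46 in the mixer's frame (54 beside the rocker). It turns easily; leave it as it is
- hub_top (a point): where to press: centre of the flat top of the white round hub (35 across) in the middle of the tube holder, 182 above the table, 6 above the foam, at x = +8, y = 0 in the mixer's frame. The holder is a dark grey foam disc 102 in diameter, top 176 and underside 146 above the table; it is fixed on the cup and goes up and down with it
- vortex_mixer_cup (a joint): how far the cup with the tube holder is pressed straight down, m: 0 = up, 0.004 = fully down on its stop. A spring lifts it: it begins to move at about 1 N, about 6.5 N hold it at 0.003, 8.5 N at 0.004; any more presses on the stop
- sample_tubes: the six small tubes with lids in the foam (part of the holder), in a ring of radius 37 round the hub; lids about 14 across, tabs to 20, up to 12 above the foam (6 above the hub); a radius of 27 round the hub's centre is free of them. Origin: on the hub's axis, 146 above the table
- lab_timer: white countdown timer lying on its back, 62 x 72 x 17; bystander, loose. Origin: centre of its underside on the table
- tip_box_red: red pipette tip box with clear lid, 72 x 122 x 71; bystander, loose. Origin: centre of its underside on the table
- cool_block: violet cooling block with tubes, 66 x 98 x 59; bystander, loose. Origin: centre of its underside on the table
- dropper: small amber dropper bottle with black top, 33 x 34 x 102, upright; bystander, loose. Origin: centre of its underside on the table
- tube_rack_blue: blue rack full of capped tubes, 62 x 200 x 46; bystander, loose. Origin: centre of its underside on the table
- note_block: yellow block of sticky notes, 70 x 70 x 16; bystander, loose. Origin: centre of its underside on the table

How it is judged:
On the way, in this order (a step that is already met when the one before it is completed fails the run):
1. the rocker switch is at touch: its upper end is pressed in (value of joint vortex_mixer_rocker below -0.1 rad), for 0.2 s.
2. the tube holder is held down at least 2.5 mm (of 4) for 1.5 s with the fingers on it (value of joint vortex_mixer_cup above 0.0025 m and contact force between the fingers and vortex_mixer above 1 N and value of joint vortex_mixer_rocker below -0.1 rad), for 1.5 s.
At the end, for the whole second after the job is handed in: the rocker stands at touch (joint below -0.10 rad) and the tube holder is up again (pressed less than 1 mm), nothing touched by the robot (value of joint vortex_mixer_rocker below -0.1 rad and value of joint vortex_mixer_cup below 0.001 m).
It fails at once if the tube holder is pressed (over 2 mm) while the switch is not yet at touch (value of joint vortex_mixer_rocker above 0 rad and value of joint vortex_mixer_cup above 0.002 m).
It fails at once if a tube in the foam is touched (over 0.5 N) (contact force between sample_tubes and anything else above 0.5 N).
It fails at once if the speed knob is turned (a point on its rim moves over 3 mm) (distance of knob_rim from where it was at the start of the episode above 0.003 m).
It fails at once if the mixer is pressed with more than 25 N (contact force between vortex_mixer and anything else above 25 N).
It fails at once if another thing on the table is moved more than 8 mm (distance of any of lab_timer, tip_box_red, cool_block, dropper, tube_rack_blue, note_block from where it was at the start of the episode above 0.008 m).
It also fails if it takes over 58 s, if anything falls off the work surface, if the arm or the gripper's body presses on something with over 40 N, if the wrist force passes 120 N, or if a joint passes its speed limit or range.

## Working session

There is one attempt and no reset: what is moved stays moved. The work goes in short steps, Python scripts to look and compute and a shell command to move; the robot and the scene stay as the last step left them, time stands still between calls to the robot, and variables do not carry over. Pictures are saved under pics/ and viewed, at most 10 in all, crops included, and the job is handed in when it is done.

```bash
ls; mkdir -p pics
python3 - <<'E'
from station import manip
import cv2,numpy as np
s=manip.sense(); print({k:np.round(v,3).tolist() for k,v in s.items()})
for n in ["scene","side"]:
    d=manip.snapshot(n); cv2.imwrite(f"pics/{n}0.png",d["pixels"][:,:,::-1]); np.savez(f"{n}0.npz",**d)
    print(n,{k:np.round(v,4).tolist() for k,v in d.items() if k not in("pixels","range_z")})
E
```

```text
drive.py
pics
station.py
{'t': 0.0, 'q': [1.011, 0.528, 1.434, -0.0, 1.181, -0.179], 'qd': [0.0, 0.002, -0.002, 0.001, 0.001, 0.002], 'tau': [-0.001, -44.233, -17.803, -0.0, 0.008, 0.0], 'tcp_pos': [0.232, 0.579, 0.252], 'tool_rot': [0.19, 0.982, -0.001, -0.0], 'force': [0.313, -0.083, -0.694], 'ft_torque': [0.003, 0.04, -0.044], 'gripper_force': 0.0, 'finger_gap': 1.003}
scene {'fov_y': 44.2824, 'cx': 278.036, 'cy': 211.7712, 'k1': -0.1505, 'R': [[0.6202, -0.7844, -0.0114], [-0.3715, -0.2809, -0.8849], [0.6909, 0.553, -0.4656]], 't': [-0.3861, 0.2991, 1.4733]}
side {'fov_y': 44.3819, 'cx': 283.337, 'cy': 213.6765, 'k1': -0.0272, 'R': [[0.8498, -0.5266, -0.0237], [-0.3053, -0.4549, -0.8366], [0.4298, 0.7182, -0.5473]], 't': [-0.4811, 0.2264, 1.4278]}
```
View pics/scene0.png

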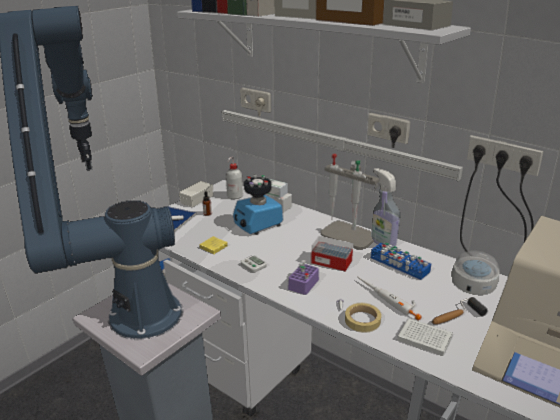

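View pics/side0.png

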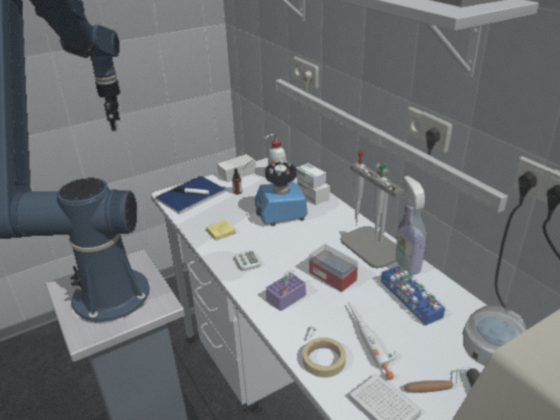

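The mixer is at about (258,205) in the scene view and (281,195) in the side view. Its rocker and knob side faces lower-left, near (243,220). The dropper at (207,205) and the notes at (213,244) are nearby. Next I'll locate it with masks and depth.

Create h.py:
```python
import numpy as np,cv2
def K(d):
    f=d["pixels"].shape[0]/2/np.tan(np.radians(float(d["fov_y"]))/2)
    return np.array([[f,0,float(d["cx"])],[0,f,float(d["cy"])],[0,0,1]])
def slopes(d,uv):
    uv=np.asarray(uv,float).reshape(-1,1,2)
    return cv2.undistortPoints(uv,K(d),np.array([float(d["k1"]),0,0,0]))[:,0]
def cam_pts(d,mask):
    v,u=np.nonzero(mask&(d["range_z"]>0)); z=d["range_z"][v,u]
    s=slopes(d,np.c_[u,v]); return np.c_[s*z[:,None],z],np.c_[u,v]
def world(d,p): return (p-d["t"])@d["R"]
def ray(d,uv):   # fixed cameras: origin, direction
    s=slopes(d,uv); return -d["R"].T@d["t"], np.c_[s,np.ones(len(s))]@d["R"]
def plane(d,uv,z):
    o,r=ray(d,uv); return o+r*((z-o[2])/r[:,2])[:,None]
```

```bash
python3 - <<'E'
import numpy as np,cv2
from h import *
for n,c in (("scene",(225,165,295,240)),("side",(250,155,320,230))):
    d=dict(np.load(n+"0.npz")); P=d["pixels"]; hsv=cv2.cvtColor(P,cv2.COLOR_RGB2HSV)
    m=np.zeros(P.shape[:2],bool); x0,y0,x1,y1=c; m[y0:y1,x0:x1]=1
    b=m&(hsv[...,0]>95)&(hsv[...,0]<115)&(hsv[...,1]>130)&(hsv[...,2]>60)
    p,uv=cam_pts(d,b); w=world(d,p); k=(w[:,2]>.01)&(w[:,2]<.12)
    w=w[k]; print(n,len(w),np.percentile(w,[2,50,98],axis=0).round(3).tolist())
    r=cv2.minAreaRect((w[:,:2]*1000).astype(np.float32)); print("rect",r)
    p,uv=cam_pts(d,m); a=world(d,p); t=a[(a[:,2]>.165)&(a[:,2]<.2)]
    print("top",len(t),np.percentile(t,[3,50,97],axis=0).round(3).tolist())
    cv2.imwrite(f"pics/{n}_c.png",cv2.resize(P[y0:y1,x0:x1,::-1],None,fx=8,fy=8,interpolation=cv2.INTER_CUBIC))
E
cd pics; python3 -c "
import cv2,numpy as np
a=cv2.imread('scene_c.png');b=cv2.imread('side_c.png');h=min(a.shape[0],b.shape[0]);c=np.hstack([a[:h],b[:h]]);cv2.imwrite('both.png',cv2.resize(c,(800,int(800*h/c.shape[1]))))"
```

```text
scene 1108 [[0.521, 0.01, 0.02], [0.562, 0.04, 0.072], [0.654, 0.138, 0.106]]
rect ((598.2174682617188, 78.23467254638672), (124.52439880371094, 152.12106323242188), 75.74315643310547)
top 369 [[0.559, 0.031, 0.167], [0.596, 0.072, 0.179], [0.648, 0.122, 0.191]]Traceback (most recent call last):
  File "<stdin>", line 7, in <module>
  File "h.py", line 10, in cam_pts
    s=slopes(d,np.c_[u,v]); return np.c_[s*z[:,None],z],np.c_[u,v]
  File "h.py", line 7, in slopes
    return cv2.undistortPoints(uv,K(d),np.array([float(d["k1"]),0,0,0]))[:,0]
           ~~~~~~~~~~~~~~~~~~~^^^^^^^^^^^^^^^^^^^^^^^^^^^^^^^^^^^^^^^^^^
cv2.error: OpenCV(4.12.0) /io/opencv/modules/calib3d/src/undistort.dispatch.cpp:347: error: (-215:Assertion failed) CV_IS_MAT(_src) && CV_IS_MAT(_dst) && (_src->rows == 1 || _src->cols == 1) && (_dst->rows == 1 || _dst->cols == 1) && _src->cols + _src->rows - 1 == _dst->rows + _dst->cols - 1 && (CV_MAT_TYPE(_src->type) == CV_32FC2 || CV_MAT_TYPE(_src->type) == CV_64FC2) && (CV_MAT_TYPE(_dst->type) == CV_32FC2 || CV_MAT_TYPE(_dst->type) == CV_64FC2) in function 'cvUndistortPointsInternal'

[ WARN:0@0.013] global loadsave.cpp:275 findDecoder imread_('side_c.png'): can't open/read file: check file path/integrity
Traceback (most recent call last):
AttributeError: 'NoneType' object has no attribute 'shape'
```

Run:
```python
from station import manip
import numpy as np,cv2
d=manip.snapshot("wrist"); np.savez("wrist0.npz",**d)
print({k:np.round(v,4).tolist() for k,v in d.items() if k not in("pixels","range_z")})
a=cv2.resize(d["pixels"][:,:,::-1],(400,300))
b=cv2.resize(cv2.imread("pics/scene_c.png"),(400,428))
c=np.zeros((428,800,3),np.uint8); c[:300,:400]=a; c[:,400:]=b; cv2.imwrite("pics/w0.png",c)
print((np.load("side0.npz")["range_z"]>0).mean())
```

```text
{'fov_y': 60.1787, 'cx': 277.5697, 'cy': 214.2359, 'k1': 0.0232, 'hand_eye': [[0.001, -0.9647, -0.2635, 0.067], [1.0, 0.0008, 0.0009, 0.0003], [-0.0006, -0.2635, 0.9647, -0.1211], [0.0, 0.0, 0.0, 1.0]]}
0.9960459183673469
```

View pics/w0.png

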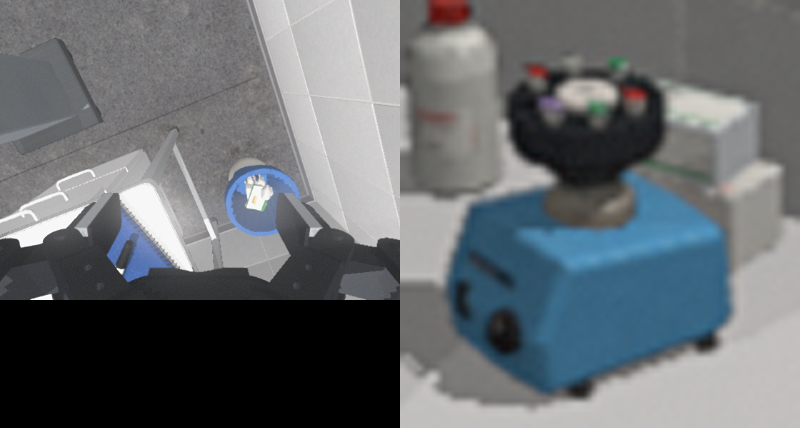

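The wrist camera sits on the tool's +x side. The enlarged crop shows the rocker left of the knob on the mixer's front, facing the robot. I'll move to a viewing pose in front of it.

```bash
python3 drive.py '-0.327 -0.353 0 -0.13 1;-0.327 -0.353 0 -0.13 1;-0.327 -0.353 0 -0.13 1;-0.327 -0.353 0 -0.13 1;-0.327 -0.353 0 -0.13 1;-0.327 -0.353 0 -0.13 1;-0.327 -0.353 0 -0.13 1;-0.327 -0.353 0 -0.13 1;-0.327 -0.353 0 -0.13 1;-0.327 -0.353 0 -0.13 1;-0.327 -0.353 0 -0.13 1;-0.327 -0.353 0 -0.13 1;-0.327 -0.353 0 -0.13 1;-0.327 -0.353 0 -0.13 1;-0.327 -0.353 0 -0.13 1;-0.327 -0.353 0 -0.13 1'
cat >> h.py <<'E'
def wrist(manip,name):
    from scipy.spatial.transform import Rotation
    s=manip.sense(); d=manip.snapshot("wrist")
    T=np.eye(4); T[:3,:3]=Rotation.from_quat(s["tool_rot"]).as_matrix(); T[:3,3]=s["tcp_pos"]
    M=np.linalg.inv(T@d["hand_eye"]); d["R"]=M[:3,:3]; d["t"]=M[:3,3]
    np.savez(name+".npz",**d); cv2.imwrite(f"pics/{name}.png",d["pixels"][:,:,::-1]); return d,s
E
python3 - <<'E'
from station import manip
from h import *
d,s=wrist(manip,"w1"); print(s["t"],s["tcp_pos"],s["tool_rot"])
E
```

```text
t: 1.75
tcp_pos: [0.4044, 0.1313, 0.2533]
tool_rot: [0.125, 0.992, -0.0, -0.0]
force: [0.7, 0.3, 0.4]
finger_gap: 1.002
gripper_force: 0.0
1.75 [0.40442456 0.13132961 0.25331182] [ 1.24697555e-01  9.92194798e-01 -4.83422147e-07 -4.62547830e-05]
```

View pics/w1.png

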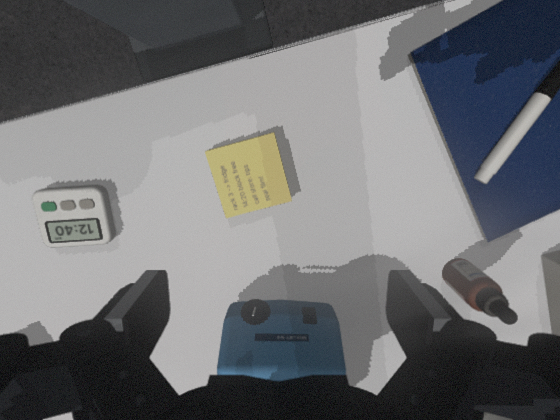

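The wrist view shows the rocker at about (310,314) and the knob at (256,312). The housing front is nearly square to the image. Now the measurements.

Run:
```python
from h import *
d=dict(np.load("w1.npz")); P=d["pixels"]
x0,y0,x1,y1=215,290,350,350
g=P.max(2).astype(int)
dark=np.zeros(g.shape,np.uint8); dark[y0:y1,x0:x1]=(g[y0:y1,x0:x1]<48)*255
n,l,st,c=cv2.connectedComponentsWithStats(dark)
for i in range(1,n):
    if st[i,4]>40:
        p,_=cam_pts(d,l==i); w=world(d,p)
        print(st[i],c[i].round(1),np.median(w,0).round(4),np.percentile(w,[5,95],axis=0).round(4).tolist())
hsv=cv2.cvtColor(P,cv2.COLOR_RGB2HSV)
m=np.zeros(g.shape,bool); m[y0:y1+25,x0:x1]=1
b=m&(hsv[...,0]>95)&(hsv[...,0]<115)&(hsv[...,1]>110)&(P[...,2]>60)
p,uv=cam_pts(d,b); w=world(d,p)
for v in range(298,372,6):
    k=uv[:,1]==v
    if k.any(): 
        j=np.where(k)[0]; a=w[j[uv[j,0].argmin()]];e=w[j[uv[j,0].argmax()]]; print(v,uv[j,0].min(),uv[j,0].max(),a.round(4),e.round(4),w[j].mean(0).round(4))
cv2.imwrite("pics/w1c.png",cv2.resize(P[y0:y1+20,x0:x1,::-1],None,fx=5,fy=5,interpolation=cv2.INTER_CUBIC))
```

```text
346 281 298 [0.5397 0.1009 0.083 ] [0.5449 0.1158 0.081 ] [0.5414 0.1065 0.0826]
352 276 306 [0.5416 0.0956 0.0874] [0.5491 0.1221 0.0864] [0.5444 0.1065 0.0874]
358 248 326 [0.5383 0.0704 0.0918] [0.5567 0.1386 0.0904] [0.547  0.1073 0.0927]
364 263 327 [0.543  0.0834 0.0982] [0.5587 0.1383 0.096 ] [0.5482 0.1041 0.0983]
370 219 326 [0.5394 0.0438 0.0979] [0.5602 0.1364 0.1014] [0.5525 0.1053 0.1012]
```

View pics/w1c.png

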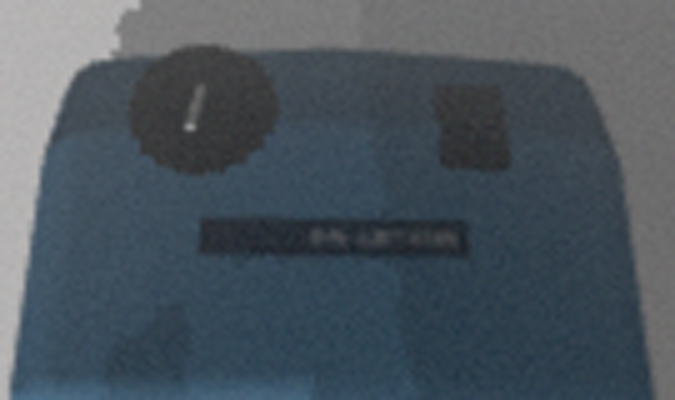

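```bash
python3 drive.py '-0.075 0.02 -0.1 0 0.6;-0.075 0.02 -0.1 0 0.6;-0.075 0.02 -0.1 0 0.6;-0.075 0.02 -0.1 0 0.6;-0.075 0.02 -0.1 0 1'
python3 - <<'E'
from station import manip
from h import *
d,s=wrist(manip,"w2"); print(s["t"],s["tcp_pos"],s["tool_rot"])
E
```

```text
t: 2.3
tcp_pos: [0.4814, 0.1314, 0.3526]
tool_rot: [0.125, 0.992, -0.0, -0.001]
force: [-0.4, 0.9, -0.3]
finger_gap: 0.755
gripper_force: 0.0
2.3 [0.48141899 0.13144224 0.35263172] [ 1.25407698e-01  9.92104890e-01 -1.24335009e-04 -8.83248979e-04]
```

View pics/w2.png

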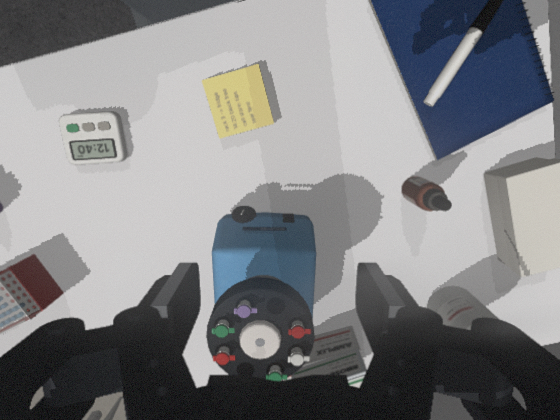

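The w2 view shows the white hub at (260,341), surrounded by tube lids and not hidden. In the w1 crop, the rocker covers columns 302–317 and rows 307–324. Next I'll compute the pose from these.

Run:
```python
from h import *
d=dict(np.load("w2.npz")); P=d["pixels"]; hsv=cv2.cvtColor(P,cv2.COLOR_RGB2HSV)
m=np.zeros(P.shape[:2],np.uint8); m[315:368,232:288]=((hsv[...,1]<70)&(hsv[...,2]>110))[315:368,232:288]
n,l,st,c=cv2.connectedComponentsWithStats(m); i=l[348,250] or 1+st[1:,4].argmax()
cn=max(cv2.findContours((l==i).astype(np.uint8),0,2)[0],key=cv2.contourArea)
hub=cv2.minEnclosingCircle(cn); el=cv2.fitEllipse(cv2.convexHull(cn)); print("hub px",st[i],hub,el)
p,_=cam_pts(d,l==i); H=plane(d,[el[0]],.182)[0]; print("hub ray",H.round(4),"depth",np.median(world(d,p),0).round(4))
S=dict(np.load("scene0.npz"))
d1=dict(np.load("w1.npz"))
def at(d,u,v,r=2):
    m=np.zeros(d["pixels"].shape[:2],bool); m[v-r:v+r+1,u-r:u+r+1]=1
    return np.median(world(d,cam_pts(d,m)[0]),0)
for nm,u,v in(("rock top",309,320),("rock mid",309,315),("rock low",309,310),("knob",256,312)): print(nm,at(d1,u,v).round(4))
print("rays at z=.046",plane(d1,[[309.5,315.5],[256,312]],.046).round(4), "rock edges",plane(d1,[[302,315.5],[317,315.5]],.046).round(4))
# yaw: front plane fit around the lower front (rows 305-318, blue between knob and rocker) and side edges on top
m=np.zeros(P.shape[:2],bool); m[325:328,235:330]=1; m[338:345,235:330]=1
w=world(d1,cam_pts(d1,m)[0]); A=np.c_[w[:,1:],np.ones(len(w))]; k=np.linalg.lstsq(A,w[:,0],rcond=None)[0]
n=np.array([1,-k[0]]); print("front plane yaw deg",np.degrees(np.arctan2(n[1],n[0])),k)
b=(hsv[...,0]>95)&(hsv[...,0]<118)&(hsv[...,1]>90)
b[:,:205]=0;b[:,325:]=0;b[:235]=0;b[300:]=0
for side in (0,1):
    e=np.array([[np.nonzero(b[v])[0][[0,-1][side]],v] for v in range(245,275)]); 
    q=plane(d,e,.1); dr=cv2.fitLine(q[:,:2].astype(np.float32),cv2.DIST_HUBER,0,.01,.01).ravel(); print("side",side,e[0],e[-1],dr.round(4),np.degrees(np.arctan(dr[1]/dr[0])))
# vector front controls
```

```text
hub px [ 239  323   42   36 1183] ((259.42041015625, 339.6315002441406), 20.58937644958496) ((259.1729736328125, 340.2148132324219), (36.349788665771484, 41.40174865722656), 102.20205688476562)
hub ray [0.6055 0.0828 0.182 ] depth [0.6056 0.0828 0.1821]
rock top [0.5354 0.1306 0.0579]
rock mid [0.5347 0.1314 0.0498]
rock low [0.5339 0.1323 0.042 ]
knob [0.5141 0.0824 0.058 ]
rays at z=.046 [[0.5378 0.1315 0.046 ]
 [0.5206 0.0799 0.046 ]] rock edges [[0.536  0.1241 0.046 ]
 [0.5397 0.1389 0.046 ]]
front plane yaw deg -14.929767770902025 [0.26663583 0.23259154 0.49156305]
side 0 [214 245] [214 274] [ 0.9673 -0.2535  0.554   0.04  ] -14.682283
side 1 [309 245] [308 274] [ 0.9836 -0.1803  0.5747  0.147 ] -10.387527
```

```bash
python3 drive.py '-0.005 0.013 0 0.01 0;-0.005 0.013 0.05 0.01 0;-0.005 0.013 0.1 0.01 0;-0.005 0.013 0.15 0.01 0;-0.005 0.013 0.2 0.01 0;-0.005 0.013 0.24 0.01 0;-0.005 0.013 0.26 0.01 0;-0.005 0.013 0.27 0.01 0;-0.005 0.013 0.279 0.01 0;-0.005 0.013 0.279 0.01 0;-0.005 0.013 0.279 0.01 0'
python3 - <<'E'
from station import manip
from h import *
d,s=wrist(manip,"w3"); print(s["t"],s["tcp_pos"],s["tool_rot"])
sc=manip.snapshot("scene"); si=manip.snapshot("side")
a=cv2.resize(sc["pixels"][150:250,190:310],(400,333),interpolation=2); b=cv2.resize(si["pixels"][130:230,220:340],(400,333),interpolation=2)
c=np.zeros((600,800,3),np.uint8); c[:333,:400]=a; c[:333,400:]=b; c[333:,:356]=cv2.resize(d["pixels"],(356,267))
cv2.imwrite("pics/c3.png",c[...,::-1])
E
```

```text
t: 3.45
tcp_pos: [0.4908, 0.1427, 0.0751]
tool_rot: [0.13, 0.991, 0.0, 0.001]
force: [-0.6, 0.2, 0.3]
finger_gap: 0.001
gripper_force: 0.0
3.45 [0.490775   0.1426951  0.07506411] [1.30439472e-01 9.91456047e-01 1.22695297e-04 6.59770268e-04]
```

View pics/c3.png

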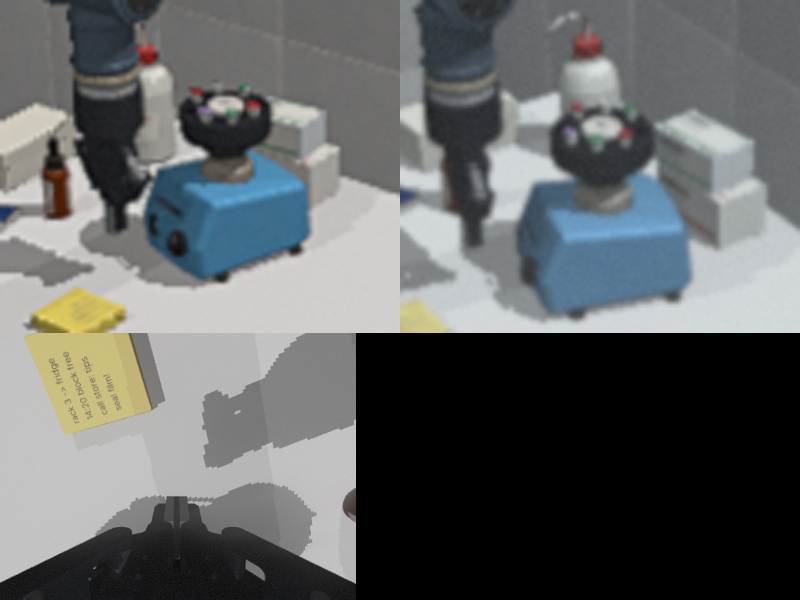

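The combined picture shows the shut fingertip in front of the rocker with the body clear of the foam disc. Approaching now.

```bash
python3 drive.py '-0.01 0 0.001 0 0;-0.018 0 0.002 0 0;-0.022 0 0.002 0 0;-0.024 0 0.002 0 0;-0.024 0 0.002 0 0'; python3 drive.py '-0.001 0 0 0 0;-0.002 0 0 0 0;-0.003 0 0 0 0;-0.003 0 0 0 0'
```

```text
t: 4.1
tcp_pos: [0.514, 0.1362, 0.0722]
tool_rot: [0.131, 0.991, 0.0, 0.0]
force: [-1.0, 0.7, 1.0]
finger_gap: -0.003
gripper_force: 0.0
t: 4.5
tcp_pos: [0.5166, 0.1356, 0.0723]
tool_rot: [0.13, 0.991, 0.0, 0.0]
force: [0.1, 0.2, 0.2]
finger_gap: -0.002
gripper_force: 0.0
```

```bash
python3 drive.py '-0.001 0 0 0 0;-0.002 0 0 0 0;-0.002 0 0 0 0';python3 drive.py '-0.001 0 0 0 0;-0.002 0 0 0 0;-0.002 0 0 0 0'; python3 drive.py '-0.001 0 0 0 0;-0.001 0 0 0 0'
```

```text
t: 4.8
tcp_pos: [0.5187, 0.1351, 0.0723]
tool_rot: [0.131, 0.991, 0.0, 0.0]
force: [0.0, -0.1, -0.2]
finger_gap: 0.002
gripper_force: 0.0
t: 5.1
tcp_pos: [0.5207, 0.1345, 0.0723]
tool_rot: [0.131, 0.991, 0.0, 0.0]
force: [0.9, -0.4, -0.1]
finger_gap: -0.001
gripper_force: 0.0
t: 5.3
tcp_pos: [0.5213, 0.1343, 0.0723]
tool_rot: [0.131, 0.991, -0.0, -0.0]
force: [-0.1, 0.3, 0.1]
finger_gap: -0.0
gripper_force: 0.1
```

```bash
for i in 1 2 3; do python3 drive.py '-0.001 0 0 0 0;-0.001 0 0 0 0' | egrep 'tcp|force'; done
```

```text
tcp_pos: [0.5214, 0.1342, 0.0723]
force: [-2.5, 1.1, 1.5]
gripper_force: 1.2
tcp_pos: [0.5225, 0.1339, 0.0723]
force: [-2.8, 0.9, 2.4]
gripper_force: 1.7
tcp_pos: [0.5233, 0.1336, 0.0723]
force: [-4.5, 1.6, 4.2]
gripper_force: 2.7
```

```bash
for i in 1 2; do python3 drive.py '-0.001 0 0 0 0;-0.001 0 0 0 0' | egrep 'tcp|force'; done
```

```text
tcp_pos: [0.5237, 0.1335, 0.0723]
force: [-6.1, 2.8, 4.7]
gripper_force: 3.5
tcp_pos: [0.5237, 0.1334, 0.0723]
force: [-7.5, 2.5, 6.9]
gripper_force: 4.3
```

```bash
for i in 1 2; do python3 drive.py '-0.001 0 0 0 0;-0.001 0 0 0 0' | egrep 'tcp|force'; done
```

```text
tcp_pos: [0.5238, 0.1334, 0.0723]
force: [-9.3, 3.2, 9.3]
gripper_force: 5.1
tcp_pos: [0.5239, 0.1333, 0.0723]
force: [-10.0, 3.5, 10.0]
gripper_force: 6.0
```

The position has stalled while the force rises, so it's on a stop. I'll back off and check the rocker in the pictures.

```bash
python3 drive.py '-0.001 0 0 0 0;0.005 0 0 0 0;0.03 0 0 0 0;0.07 0 -0.05 0 0;0.11 0 -0.1 0 0.5;0.12 0 -0.14 0 1;0.12 0 -0.18 0 1;0.12 0 -0.18 0 1;0.12 0 -0.18 0 1;0.12 0 -0.18 0 1'
python3 - <<'E'
from station import manip
from h import *
d,s=wrist(manip,"w4"); print(s["t"],s["tcp_pos"],s["tool_rot"])
d1=dict(np.load("w1.npz"))
o=[]
for D in (d1,d):
    # project expected rocker centre
    X=D["R"]@np.array([.5335,.1317,.05])+D["t"]; f=K(D); u=int(f[0,0]*X[0]/X[2]+f[0,2]); v=int(f[1,1]*X[1]/X[2]+f[1,2]); print(u,v)
    c=D["pixels"][v-25:v+25,u-25:u+25,::-1]
    o.append(cv2.convertScaleAbs(cv2.resize(c,(400,400),interpolation=2),alpha=2.2))
    m=np.zeros(D["pixels"].shape[:2],bool); m[v-10:v+11,u-2:u+3]=1
    p,uv=cam_pts(D,m); w=world(D,p)
    for r in range(v-10,v+11,2): k=uv[:,1]==r; print(r,np.median(w[k],0).round(4))
cv2.imwrite("pics/c4.png",np.hstack(o))
E
```

```text
t: 7.7
tcp_pos: [0.4129, 0.1633, 0.2518]
tool_rot: [0.131, 0.991, -0.0, 0.001]
force: [-0.0, 0.0, -1.5]
finger_gap: 0.992
gripper_force: 0.0
7.7 [0.41285662 0.1633217  0.25175107] [ 1.30680794e-01  9.91424363e-01 -3.21432316e-05  5.12024641e-04]
308 313
303 [0.5399 0.1319 0.0173]
305 [0.5393 0.1317 0.0228]
307 [0.5335 0.1318 0.0367]
309 [0.5333 0.1315 0.0413]
311 [0.5339 0.1311 0.0439]
313 [0.5342 0.1307 0.047 ]
315 [0.5339 0.1304 0.0506]
317 [0.5347 0.1301 0.0533]
319 [0.535  0.1298 0.0564]
321 [0.5364 0.1295 0.0579]
323 [0.5376 0.1289 0.0594]
277 313
303 [0.5396 0.1295 0.0158]
305 [0.5387 0.1298 0.0228]
307 [0.5313 0.1319 0.04  ]
309 [0.5325 0.1315 0.0419]
311 [0.533  0.1314 0.0448]
313 [0.5343 0.1309 0.0468]
315 [0.5352 0.1307 0.0482]
317 [0.5358 0.1306 0.0512]
319 [0.5365 0.1305 0.0539]
321 [0.5368 0.1303 0.0563]
323 [0.538  0.1301 0.0579]
```

View pics/c4.png

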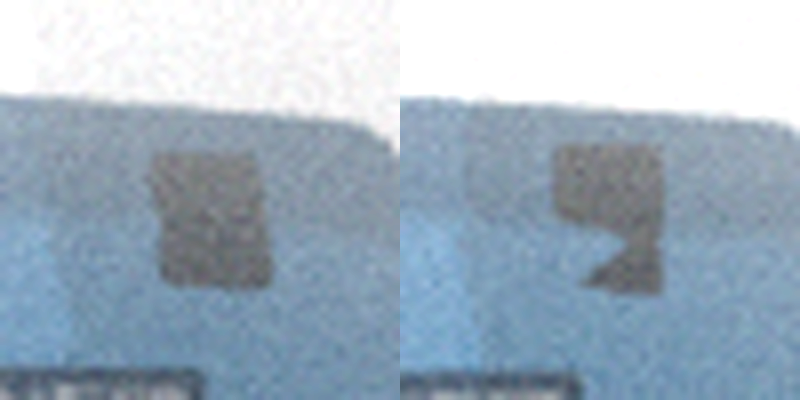

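The left crop (before) shows the rocker face evenly dark. In the right crop (after), the upper part is tilted inward, with a lighter wedge near (590,250). I'll measure the tilt change by plane fits.

Run:
```python
from h import *
ex=np.array([.966,-.259,0]);ey=np.array([.259,.966,0]);hub=np.array([.6055,.0828,0])
for n in("w1","w4"):
    D=dict(np.load(n+".npz")); m=np.zeros(D["pixels"].shape[:2],bool); m[290:340,250:340]=1
    w=world(D,cam_pts(D,m)[0])-hub; x=w@ex+.008; y=w@ey; z=w[:,2]
    for lo,hi in((.037,.056),(.040,.054)):
        k=(abs(y-.0275)<.0055)&(z>lo)&(z<hi)&(x<-.068)
        c=np.polyfit(z[k]-.046,x[k],1); print(n,k.sum(),"slope",c[0].round(3),"x mid",c[1].round(4),"resid",np.std(x[k]-np.polyval(c,z[k]-.046)).round(4))
    for r in np.arange(.036,.062,.004):
        k=(abs(y-.0275)<.0055)&(abs(z-r)<.002); q=(abs(y-.01)<.006)&(abs(z-r)<.002); print(r.round(3),k.sum(),np.median(x[k]).round(4),"housing",np.median(x[q]).round(4))
```

```text
w1 123 slope 0.1 x mid -0.0735 resid 0.0004
w1 90 slope 0.119 x mid -0.0735 resid 0.0004
0.036 14 -0.074 housing -0.0716
0.04 23 -0.074 housing -0.0721
0.044 27 -0.0738 housing -0.0728
0.048 27 -0.0732 housing -0.0734
0.052 25 -0.0729 housing -0.0731
0.056 32 -0.0724 housing -0.0715
0.06 73 -0.0697 housing -0.0698
w4 160 slope 0.346 x mid -0.0739 resid 0.0006
w4 127 slope 0.351 x mid -0.0739 resid 0.0006
0.036 3 -0.0763 housing -0.0716
0.04 33 -0.076 housing -0.0724
0.044 35 -0.0746 housing -0.0728
0.048 39 -0.0732 housing -0.0733
0.052 34 -0.0718 housing -0.0732
0.056 39 -0.0704 housing -0.0717
0.06 48 -0.0685 housing -0.0696
```

```bash
python3 drive.py '0 0 0.05 0 0;-0.02 0 0.1 0 0;-0.04 0 0.14 0 0;-0.06 0 0.165 0 0;-0.08 0 0.177 0 0;-0.095 0 0.177 0 0;-0.104 0 0.177 0 0;-0.109 0 0.177 0 0;-0.111 0 0.177 0 0;-0.112 0 0.177 0 0;-0.112 0 0.177 0 0' | egrep 'tcp|force|gap'; for i in 1 2 3 4 5 6 ; do python3 drive.py '-0.001 0 0 0 0;-0.001 0 0 0 0' | egrep 'tcp|^force'; done
```

```text
tcp_pos: [0.5199, 0.1348, 0.0756]
force: [-0.4, -0.7, 0.1]
finger_gap: 0.0
gripper_force: 0.0
tcp_pos: [0.5213, 0.1345, 0.0756]
force: [-0.8, -0.3, 0.4]
tcp_pos: [0.5225, 0.1341, 0.0754]
force: [0.4, -0.2, -0.3]
tcp_pos: [0.5235, 0.1338, 0.0753]
force: [0.0, 0.7, -0.2]
tcp_pos: [0.5238, 0.1336, 0.0752]
force: [-1.5, 0.2, 1.0]
tcp_pos: [0.524, 0.1335, 0.0752]
force: [-3.2, 1.4, 2.7]
tcp_pos: [0.524, 0.1335, 0.0752]
force: [-6.1, 3.8, 3.2]
```

```bash
python3 drive.py '-0.002 0 0 0 0;-0.002 0 0 0 0;-0.002 0 0 0 0' | egrep 'tcp|^force'; python3 drive.py '0.01 0 0 0 0;0.03 0 0 0 0;0.05 0 -0.03 0 0;0.05 0 -0.08 0 0;0.05 0 -0.13 0 0;0.05 0 -0.17 0 0;0.04 0 -0.2 0 0;0 -0.015 -0.2 0 0;-0.04 -0.028 -0.2 0 0;-0.08 -0.028 -0.2 0 0;-0.088 -0.028 -0.2 0 0;-0.088 -0.028 -0.2 0 0;-0.088 -0.028 -0.2 0 0'
```

```text
tcp_pos: [0.5242, 0.1334, 0.0751]
force: [-7.9, 3.8, 6.7]
t: 11.65
tcp_pos: [0.6048, 0.0829, 0.2748]
tool_rot: [0.13, 0.991, -0.0, -0.001]
force: [0.0, 0.6, -0.5]
finger_gap: 0.0
gripper_force: 0.0
```

```bash
python3 - <<'E'
from h import *
for n,c in(("scene",(258,182)),("side",(281,174))):
    D=dict(np.load(n+"0.npz")); h=cv2.cvtColor(D["pixels"],cv2.COLOR_RGB2HSV); u,v=c
    m=np.zeros(h.shape[:2],np.uint8); m[v-8:v+9,u-11:u+12]=((h[...,1]<60)&(h[...,2]>120))[v-8:v+9,u-11:u+12]
    k,l,st,ce=cv2.connectedComponentsWithStats(m); i=1+st[1:,4].argmax(); print(n,st[i],ce[i],plane(D,[ce[i]],.182).round(4))
E
python3 drive.py '0 0 0.03 0 0;0 0 0.05 0 0;0 0 0.06 0 0;0 0 0.066 0 0;0 0 0.066 0 0'| egrep 'tcp|^force'
```

```text
scene [252 179  11   5  46] [256.86956522 180.93478261] [[0.6075 0.0825 0.182 ]]
side [275 166  12   7  61] [280.37704918 168.21311475] [[0.6065 0.0748 0.182 ]]
tcp_pos: [0.6053, 0.0831, 0.2091]
force: [0.4, -0.4, 0.1]
```

```bash
for i in 1 2 3; do python3 drive.py '0 0 0.001 0 0;0 0 0.002 0 0;0 0 0.002 0 0'| egrep 'tcp|^force'; done;  for i in 1 2; do python3 drive.py '0 0 0.001 0 0;0 0 0.001 0 0'| egrep 'tcp|^force'; done
```

```text
tcp_pos: [0.6062, 0.0827, 0.208]
force: [0.3, -0.7, -0.2]
tcp_pos: [0.6058, 0.0827, 0.2052]
force: [-0.1, -0.9, -0.3]
tcp_pos: [0.606, 0.0827, 0.2033]
force: [-0.2, -0.7, 0.5]
tcp_pos: [0.6059, 0.0827, 0.2025]
force: [-0.6, -0.3, 1.8]
tcp_pos: [0.6059, 0.0827, 0.2016]
force: [-1.1, -0.2, 4.0]
```

```bash
for i in 1 2 3; do python3 drive.py '0 0 0.001 0 0;0 0 0.001 0 0'| egrep 'tcp|^force'; done
```

```text
tcp_pos: [0.606, 0.0827, 0.2008]
force: [-1.3, 0.3, 4.8]
tcp_pos: [0.606, 0.0827, 0.2]
force: [-2.7, -0.3, 6.8]
tcp_pos: [0.606, 0.0827, 0.1998]
force: [-2.7, -0.2, 9.9]
```

```bash
python3 drive.py '0 0 0.001 0 0;0 0 0.001 0 0;0 0 0.001 0 0;0 0 0.001 0 0;0 0 0.001 0 0;0 0 0.001 0 0;0 0 0.001 0 0;0 0 0.001 0 0;0 0 0.001 0 0;0 0 0.001 0 0;0 0 0.001 0 0;0 0 0.001 0 0;0 0 0.001 0 0;0 0 0.001 0 0;0 0 0.001 0 0;0 0 0.001 0 0;0 0 0.001 0 0;0 0 0.001 0 0;0 0 0.001 0 0;0 0 0.001 0 0'
```

```text
t: 16.05
tcp_pos: [0.606, 0.0827, 0.1997]
tool_rot: [0.13, 0.991, -0.0, 0.001]
force: [-3.8, -0.3, 13.9]
finger_gap: -0.002
gripper_force: 7.2
```

Held 2 s at the stop. Releasing gently, going up and backing away.

```bash
python3 drive.py '0 0 -0.003 0 0;0 0 -0.006 0 0;0 0 -0.01 0 0;0 0 -0.03 0 0;0 0 -0.07 0 0;0 0 -0.11 0 0;0.03 0 -0.13 0 0;0.08 0.02 -0.13 0 0;0.12 0.02 -0.13 0 0;0.14 0.02 -0.13 0 0;0.14 0.02 -0.13 0 1;0.14 0.02 -0.13 0 1;0.14 0.02 -0.13 0 1;0.14 0.02 -0.13 0 1;0.14 0.02 -0.13 0 1'
python3 - <<'E'
from station import manip
from h import *
d,s=wrist(manip,"w5"); print(s["t"],s["tcp_pos"])
cv2.imwrite("pics/w5b.png",d["pixels"][:,:,::-1])
E
```

```text
t: 17.55
tcp_pos: [0.4768, 0.1378, 0.327]
tool_rot: [0.131, 0.991, -0.0, -0.0]
force: [0.4, -0.2, -0.5]
finger_gap: 0.848
gripper_force: 0.0
17.55 [0.47677615 0.13781753 0.32701063]
```

View pics/w5b.png

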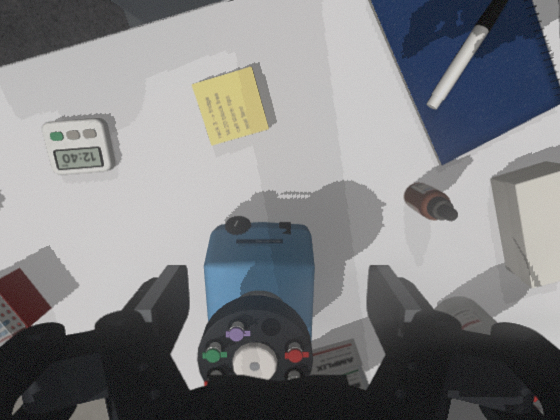

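The hub at (255,366) and the tubes are in place and the rocker at (285,227) is still pressed. The notes, timer and dropper look undisturbed and nothing is touched, so I'm handing in.

```bash
python3 -c "
from station import manip
print(manip.sign_off())"
```

```text
the job is handed in; nothing more can be done
None
```

I pressed the rocker to its touch-mode stop, held the hub fully down for 2 s, let it spring back, withdrew and handed the job in at about 17.6 s; the sign-off gave no pass or fail result.

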